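Gauge a vial in the sloping bench caliper

ROBOT

A 7-joint arm with a two-finger parallel gripper is mounted at the origin on a cart in front of the work surface, level with it; the furniture and walls round the work are solid. World frame = base frame: x ahead of the robot, y to its left, z up, the work surface at z = 0. Lengths are in m, angles in rad, forces in N, time in s.
With the tool pointing down it reaches from about 0.4 to 0.85 m from the base axis. Payload 10.4 kg.
Tool frame: the origin (TCP) lies on the centre line of the jaws, within the pads' length; the fingertips stand 17 mm ahead of it and the grasp point (between the pads) lies 2 mm behind it; z points along the fingers, y is the direction in which the jaws open and shut (so a half turn about z gives the same grasp; the last joint's range is limited). The gripper opens to 87 mm and grips with 3 to 60 N. Pads are 19 mm wide; open, the fingers measure 117 mm over their backs; the gripper's body (75 mm by 190 mm) begins 51 mm behind the grasp point.
Start: joints at [-1.199, 0.332, -0.065, 1.46, 0.022, 1.35, -0.088], TCP at [0.24, 0.577, 0.24] pointing down, gripper open.
Joint ranges: [-2.6, 2.6], [-0.5, 2.12], [-1.47, 1.34], [0.16, 2.42], [-1.27, 4.41], [0.06, 2.06], [-2.6, 2.6]. Speed limits (rad/s): [2.22, 2.22, 2.79, 2.79, 3.14, 3.14, 3.14].

INTERFACE

Orientations are given as a unit quaternion [x, y, z, w].
In Python, from bench import r gives the robot as it stands.
- The arm moves only by the tool apply_moves, never from a script. Its argument "commands" is a list of rows, each an object with "rot": the turn, a rotation vector about the world's x, y, z in units of 180 degrees (1.0 is 180 degrees), a list of three; "linear": the shift along the world's x, y, z in units of 0.3 m (1.0 is 0.3 m), a list of three; "grip": the closure, from -1 (fully open) to 1 (shut). A call has 1 to 20 rows; each row is the pose to reach, as a shift and turn from the pose commanded when the call began, turning the shorter way round; what a row does not reach only later rows make up. A row lasts 1/10 s, in which the tool goes at most 50 mm and 8.59 degrees, less where a joint would pass 70% of its speed; a pose out of reach is approached as far as the arm can. A call with a number of a shift or a turn outside -1 to 1 is refused whole. A call with a gripper value outside its range is refused whole. The fingers move at their own pace and stop on an object; "newtons" is the grip in N (left out, the last holds). Time passes only in rows, so rows that repeat a pose let the fingers close. It gives the time, the measured TCP pose, the force and the opening at its end, in the units of the state.
- r.read_state(): the state, without advancing time (a new reading comes with each control period).
- r.camera(name): name is "scene" or "top" or "wrist"; returns a dict with "frame" (400x640x3 uint8, red, green, blue), "mtx" (3x3 intrinsics, pixels), "extrinsics" (4x4, takes a point from world to camera coordinates). Camera axes: x right, y down, z forward; pixel columns grow to the right and rows downward; lengths in m; the calibration is good to about 2 mm. The wrist camera is an equidistant fisheye: a pixel r from the principal point sees the ray r / f radians off the axis. A picture is of the moment at which its call begins. There is no depth.
- r.close_job(): hands the job in, once; it reports no verdict.
Trained networks look in a picture, given as the dict that the camera call returned (one of the last four; its "shot" number tells which), for a name from the list of things; names that differ only in an ending like _2 or _b are one class to them, and where a whole thing is asked for, a point or a joint stands for the part that bears it (a point fixed in the world has none). Each returns a list of dicts, best first, with "p" (0 to 1); they miss things now and then, are a little off and sometimes report something else, mostly with a low value. They report only what shows in the picture. A call takes as long as a camera call. They do not tell look-alikes from the thing itself.
- r.search_frame(thing, picture): "bbox" ([left, top, width, height] in pixels, round what is visible of it).
- r.spot_point(thing, picture): "location" ([column, row] in pixels: a listed point, or the origin of a listed thing).
The state is a dict: "time": time; "joint_positions": joint angles; "joint_vel": joint speeds; "joint_torque": joint torques, N m; "ee_pos": TCP position; "eef_rot": TCP orientation; "ft_force": force on the tool from outside, world axes, zero at the start; "torque": the same for the moment, N m; "width": finger opening in m.
Only numpy, scipy, OpenCV 4.12 (cv2) and the standard library are available. Lean on these libraries where they do the work, as an engineer would, in place of code of your own. Each camera call takes 0.05 s, during which the arm holds its last target. There are 200 camera calls.

TASK

Check the small capped glass vial in the sloping bench caliper: stand it squarely on the sloping seat between the open jaws, resting against the front ledge, and only then let go of it. Then gently slide the moving jaw shut by its upright fin until the vial presses the sprung anvil and the dial needle rests between the two long marks, without ever driving the needle to the end of its scale, and let go. Leave the stopper and the dropper bottle where they are.

Things in the scene. Friction and masses are not known exactly. Their poses are not given: they have to be found in the camera images.
- vial: upright 20 ml glass sample vial with white screw cap, 27 mm diameter (cap 26), 58 mm tall with cap, 18 g; origin at the centre of its underside, z up along its axis. It stands on the worktop, in one of three places shared with the stopper and the dropper bottle
- deck: sloping deck of the grey bench caliper, tilted 30 degrees; place and yaw vary. Origin: on the seat surface, about 44 mm up, on the axis of a vial that rests against the ledge. x up the slope, z normal to the deck (leaning towards the caliper's front), y along the slide from anvil to jaw. In mm in this frame: deck x -34..94, y -56..130, top z = 0
- caliper: the caliper's heavy fixed foot, 122 x 188 x 10 mm, origin at the centre of its underside; the deck's origin lies at (-25, -37, 42) mm in its frame. On the deck (deck frame, mm): front ledge x -23.5..-13.5, y -36..60, 25 high; seat and ledge are polished; a beam with a scale, x 22..34, whole length, 12 high
- anvil_face (a point): middle of the sprung anvil's face, 13 mm above the deck; at rest the face is at deck y = -34 mm; the anvil spans deck x -12..34 mm and is 26 mm high
- jaw_face (a point): middle of the moving jaw's face, 13 mm above the deck, at deck y = 55 mm minus the jaw's travel; same size as the anvil. Behind the face a carriage, 70 mm long, deck x 16..40 mm, 23 mm high
- dial (a point): centre of the round dial, radius 30 mm, 17 mm high, at deck x 62, y -20 mm. Its needle points 43 degrees left of up-slope at rest and straight up-slope at 5 mm of anvil travel; the two long marks stand 17 degrees either side of up-slope
- jaw (a joint): moving jaw slide, m: 0 = fully open, grows as it closes towards the anvil (deck -y), up to 0.080; starts at 0 to 0.012. Friction of about 7 N keeps it where it is left. A vial between jaw and unpressed anvil is just touched by both at 0.062
- anvil (a joint): travel of the sprung anvil, m: 0 at rest, grows as the part is pressed against it (deck -y), stop at 0.010; spring 0.6 N/mm with 0.9 N preload. The needle shows it, 8.6 degrees per mm: its long marks are at 0.003 and 0.007
- jaw_fin (a point): centre of the top edge of the black upright fin on the jaw's carriage; the fin is 10 mm thick (deck y), 22 mm wide (deck x), rises from 23 to 62 mm above the deck and stands 60 mm behind the jaw's face
- stopper: rubber stopper, 35 mm diameter, 26 mm tall, standing on the worktop; origin at the centre of its underside. Leave it alone
- dropper_bottle: amber dropper bottle, 33 mm diameter, 102 mm tall, standing on the worktop; origin at the centre of its underside. Leave it alone
There are look-alikes about, which are no part of the job. Of the things shaped like the vial, the glass one is meant.

How it is judged:
By the outcome, as a careful person would: the job done as asked, in the order asked, and still so for the second after the job is handed in, with the robot touching nothing.
It also fails if it takes over 56 s, if anything falls off the work surface, if the arm or the gripper's body presses on something with over 40 N, if the wrist force passes 120 N, or if a joint passes its speed limit or range.

## Working session

There is one attempt and no reset: what is moved stays moved. The work goes in short steps, Python scripts to look and compute and a tool call to move; the robot and the scene stay as the last step left them, time stands still between calls to the robot, and variables do not carry over. Pictures are saved under pics/ and viewed, about 8 in all and at most 12, crops included, and the job is handed in when it is done.

Besides the shell and the picture viewer there is one more tool, called after ">>>" as name(argument=value, ...), one argument or row to a line, values as JSON. apply_moves: Moves the arm, as the interface text tells. Its arguments: {"type":"object","properties":{"commands":{"type":"array","items":{"type":"object","properties":{"rot":{"type":"array","items":{"type":"number"}},"linear":{"type":"array","items":{"type":"number"}},"grip":{"type":"number"}}}},"newtons":{"type":"number"}},"required":["commands"]}

```bash
ls; mkdir -p pics; python3 - <<'E'
from bench import r
import cv2,numpy as np
s=r.read_state();print({k:np.round(v,3) for k,v in s.items()})
for n in ("scene","top"):
    p=r.camera(n);cv2.imwrite(f"pics/{n}0.png",p["frame"][:,:,::-1])
    print(n,np.round(p["mtx"],1).tolist(),np.round(p["extrinsics"],3).tolist())
    for t in ("vial","deck","caliper","stopper","dropper_bottle"):
        print(t,[(np.round(d["bbox"]).tolist(),round(d["p"],2)) for d in r.search_frame(t,p)][:4],[(np.round(d["location"],1).tolist(),round(d["p"],2)) for d in r.spot_point(t,p)][:4])
    for t in ("anvil_face","jaw_face","dial","jaw_fin"):
        print(t,[(np.round(d["location"],1).tolist(),round(d["p"],2)) for d in r.spot_point(t,p)][:3])
print(r.read_state()["time"])
E
```

```text
pics
{'time': np.float64(0.0), 'joint_positions': array([-1.199,  0.333, -0.065,  1.461,  0.022,  1.35 , -0.089]), 'joint_vel': array([-0.001, -0.001, -0.   ,  0.001,  0.   ,  0.002,  0.002]), 'joint_torque': array([ 1.0000e-03, -6.2324e+01,  2.5000e-02, -3.8991e+01, -6.1000e-02,
        3.9000e-02,  0.0000e+00]), 'ee_pos': array([0.24 , 0.577, 0.239]), 'eef_rot': array([ 0.196,  0.981, -0.001, -0.   ]), 'ft_force': array([-0.18 , -0.529,  0.386]), 'torque': array([ 0.026,  0.065, -0.033]), 'width': np.float64(0.087)}
scene [[491.8, 0.0, 318.5], [0.0, 491.8, 204.6], [0.0, 0.0, 1.0]] [[0.868, -0.496, -0.017, -0.475], [-0.216, -0.346, -0.913, 0.158], [0.447, 0.796, -0.408, 1.236], [0.0, 0.0, 0.0, 1.0]]
vial [([388.0, 244.0, 8.0, 23.0], 0.68), ([380.0, 273.0, 13.0, 23.0], 0.64), ([396.0, 253.0, 13.0, 27.0], 0.55)] [([400.2, 281.3], 0.84), ([389.4, 267.7], 0.6), ([383.6, 291.5], 0.52)]
deck [([224.0, 162.0, 63.0, 43.0], 0.93)] [([270.3, 182.9], 0.93), ([401.0, 277.0], 0.2)]
caliper [([221.0, 162.0, 63.0, 45.0], 0.91), ([224.0, 164.0, 62.0, 38.0], 0.38)] [([253.5, 199.0], 0.75), ([301.3, 
[... 453 characters left out ...]
4], [0.127, -0.008, -0.992, 1.422], [0.0, 0.0, 0.0, 1.0]]
vial [([398.0, 164.0, 10.0, 11.0], 0.64), ([431.0, 202.0, 13.0, 11.0], 0.62)] [([421.1, 180.3], 0.66), ([403.3, 170.4], 0.66), ([437.0, 207.1], 0.63)]
deck [([163.0, 175.0, 57.0, 70.0], 0.67)] [([203.0, 197.7], 0.92)]
caliper [([162.0, 175.0, 61.0, 74.0], 0.77)] [([197.4, 215.6], 0.9)]
stopper [([322.0, 218.0, 13.0, 13.0], 0.41)] [([331.8, 224.9], 0.64)]
dropper_bottle [([406.0, 205.0, 17.0, 13.0], 0.66)] [([408.5, 213.5], 0.62), ([203.5, 199.5], 0.45), ([421.3, 178.7], 0.19)]
anvil_face [([209.5, 189.7], 0.66)]
jaw_face [([409.4, 212.0], 0.44)]
dial [([188.8, 185.0], 0.64)]
jaw_fin [([212.1, 191.9], 0.74), ([197.3, 231.7], 0.53)]
1.5
```

```bash
python3 - <<'E'
import cv2,numpy as np
a=cv2.imread("pics/scene0.png");b=cv2.imread("pics/top0.png")
c=lambda im,x,y,w,h:cv2.resize(im[y:y+h,x:x+w],(400,300),interpolation=cv2.INTER_CUBIC)
cv2.imwrite("pics/m0.png",np.vstack([np.hstack([c(a,340,230,80,60)*1,c(a,215,150,80,60)]),np.hstack([c(b,320,150,140,105),c(b,140,160,120,90)])]))
E
```

```text
(no output)
```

View pics/m0.png

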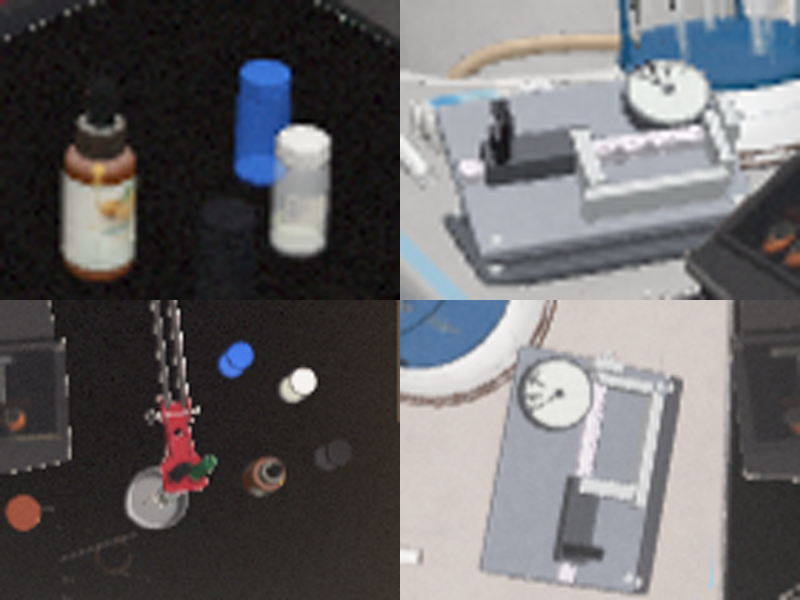

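View pics/scene0.png

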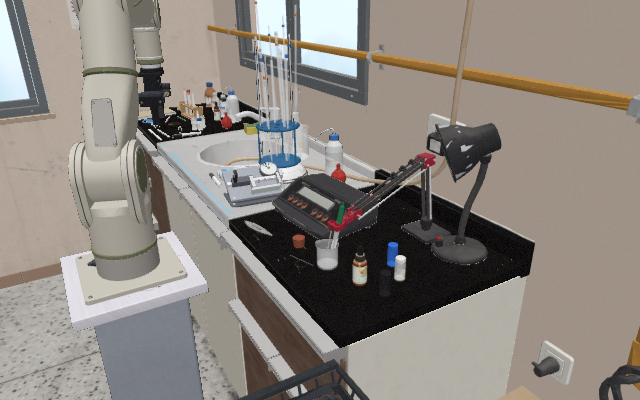

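The vial images show: blue look-alike (scene ≈392,255), black look-alike (≈384,285), and the glass vial with white cap (≈402,266; top ≈421,180), which I choose. The caliper is on the lighter counter, scene ≈(255,183).

```bash
cat > h.py <<'E'
import numpy as np
from scipy.optimize import least_squares
from scipy.spatial.transform import Rotation as R
def proj(K,E,P,fish=False):
    P=np.atleast_2d(P); c=P@E[:3,:3].T+E[:3,3]
    if fish:
        rr=np.hypot(c[:,0],c[:,1]); th=np.arctan2(rr,c[:,2]); m=c[:,:2]/rr[:,None]*th[:,None]
    else: m=c[:,:2]/c[:,2:]
    return m*[K[0,0],K[1,1]]+K[:2,2]
def tri(obs,x0=(.5,0,.05)):  # obs: (K,E,uv,fish)
    f=lambda x:np.concatenate([(proj(K,E,x,fi)[0]-uv) for K,E,uv,fi in obs])
    s=least_squares(f,x0); return s.x,f(s.x)
def ray(K,E,uv,z,fish=False):
    f=lambda x:proj(K,E,[x[0],x[1],z],fish)[0]-uv
    return least_squares(f,[.6,0]).x
def deckR(yaw): return R.from_euler('z',yaw)*R.from_euler('y',-np.pi/6)
E
python3 - <<'E'
from bench import r
from h import *
A=r.camera("scene");B=r.camera("top")
T=lambda a,b:tri([(A["mtx"],A["extrinsics"],np.array(a),0),(B["mtx"],B["extrinsics"],np.array(b),0)])
for n,a,b in [("vial",(400.2,281.3),(421.1,180.3)),("blue",(389.4,267.7),(403.3,170.4)),("black",(383.6,291.5),(437,207.1)),("drop",(360.8,281.4),(408.5,213.5)),("stop",(298.6,245.1),(331.8,224.9)),
 ("deck",(270.3,182.9),(203,197.7)),("cal",(253.5,199),(197.4,215.6)),("anvil",(280.2,182.2),(209.5,189.7)),("dial",(267.8,167.6),(188.8,185)),("fin",(235.2,168.1),(197.3,231.7)),("clampred",(347,222),(383,212))]:
    x,e=T(a,b);print(n,x.round(4),e.round(1))
# deck fit
pts={"deck":((0,0,0),(270.3,182.9),(203,197.7)),"anvil":((11,-34,13),(280.2,182.2),(209.5,189.7)),"dial":((62,-20,17),(267.8,167.6),(188.8,185))}
def f(p):
    D=deckR(p[3]); j=p[4]*1e3
    q=dict(pts); q["fin"]=((28,115-j,62),(235.2,168.1),(197.3,231.7)); q["jaw"]=((11,55-j,13),(256.4,185),None)
    o=[]
    for l,a,b in q.values():
        w=p[:3]+D.apply(np.array(l)/1e3)
        o.append(proj(A["mtx"],A["extrinsics"],w)[0]-a)
        if b is not None:o.append(proj(B["mtx"],B["extrinsics"],w)[0]-b)
    return np.concatenate(o)
for y0 in(0,1.5,3,-1.5):
    s=least_squares(f,[.45,.3,.044,y0,.005]);print(s.x.round(4),s.cost.round(2),f(s.x).round(1))
E
```

```text
vial [ 0.5533 -0.3855 -0.0139] [ 0.1 -0.  -0.1  0.1]
blue [ 0.5729 -0.3282 -0.0102] [ 2.8 -0.6 -1.7  2.9]
black [ 0.473  -0.4254  0.0081] [ 0. -0. -0.  0.]
drop [ 0.4596 -0.3485 -0.004 ] [-1.5  0.3  0.9 -1.6]
stop [ 0.417  -0.1248  0.0024] [ 0.8 -0.1 -0.4  0.8]
deck [0.4912 0.2321 0.0461] [-1.7  0.2  0.6 -1.4]
cal [ 0.4434  0.2595 -0.0103] [-0.4  0.   0.1 -0.3]
anvil [0.5154 0.2134 0.0493] [-2.6  0.3  0.9 -2. ]
dial [0.5129 0.2658 0.0864] [ 1.8 -0.2 -0.6  1.3]
fin [0.3856 0.2299 0.1199] [ 1.5 -0.1 -0.5  1.2]
clampred [ 0.4615 -0.2649  0.1154] [-5.7  1.   3.  -5.6]
[0.4852 0.2234 0.0406 1.377  0.0166] 45.62 [-2.2  2.9  4.   1.1 -2.5 -2.8 -1.9 -3.9  2.2 -0.   0.2  1.1  1.7  2.7
 -1.7  0.8 -0.3 -2.7]
[0.4852 0.2234 0.0406 1.377  0.0166] 45.62 [-2.2  2.9  4.   1.1 -2.5 -2.8 -1.9 -3.9  2.2 -0.   0.2  1.1  1.7  2.7
 -1.7  0.8 -0.3 -2.7]
[0.4852 0.2234 0.0406 1.377  0.0166] 45.62 [-2.2  2.9  4.   1.1 -2.5 -2.8 -1.9 -3.9  2.2 -0.   0.2  1.1  1.7  2.7
 -1.7  0.8 -0.3 -2.7]
[ 0.5065  0.2664  0.0477 -0.9363  0.2228] 846.16 [ -1.8  -4.3 -11.7  -7.  -16.3  -4.8 -11.8   9.5   9.    1.7  16.6  -0.4
  13.3   1.5   8.8 -10.1 -14.2   6.9]
```

View pics/top0.png

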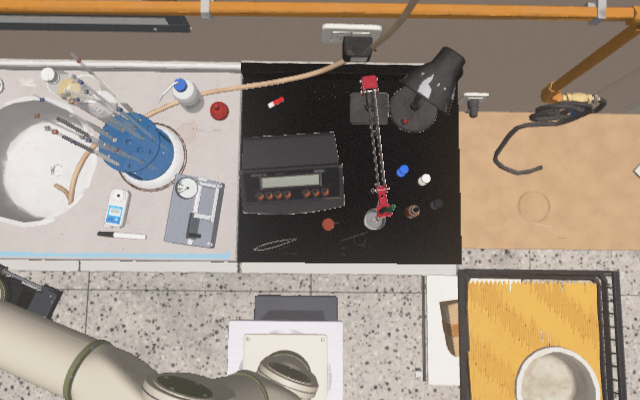

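```bash
python3 - <<'E'
from bench import r
from h import *
A=r.camera("scene");B=r.camera("top")
T=lambda a,b:tri([(A["mtx"],A["extrinsics"],np.array(a),0),(B["mtx"],B["extrinsics"],np.array(b),0)])
for n,a,b in [("boomelbow",(431,160),(371,83)),("boommid",(385,191),(376,140)),("clamp",(345,222),(382,205)),("clampgreen",(340,211),(391,208)),("clampend",(334,228),(380,213)),("lamptip",(497,127),(457,55)),("lamplow",(445,150),(420,85)),
 ("rackdisc",(280,126),(138,142)),("racktop",(290,5),(100,95)),("vialcap",(401,257),(426,178)),("dropcap",(360.5,248),(412,208)),("bluecap",(393,244),(404,168))]:
    x,e=T(a,b);print(n,x.round(3),e.round(1))
print("vial on z=0", ray(A["mtx"],A["extrinsics"],(400.2,281.3),0), ray(B["mtx"],B["extrinsics"],(421.1,180.3),0))
for z in(0.058,): print(ray(A["mtx"],A["extrinsics"],(401,257),z), ray(B["mtx"],B["extrinsics"],(426,178.5),z))
s=r.read_state();print(s["time"],R.from_quat(s["eef_rot"]).as_matrix().round(3))
W=r.camera("wrist");print(W["mtx"].round(1),np.linalg.inv(W["extrinsics"]).round(3))
E
```

```text
boomelbow [ 0.771 -0.218  0.203] [-1.5  0.5  0.9 -1.2]
boommid [ 0.625 -0.231  0.153] [ 2.8 -0.7 -1.5  2.5]
clamp [ 0.471 -0.258  0.112] [-2.   0.4  1.1 -2. ]
clampgreen [ 0.453 -0.273  0.152] [ 0.1 -0.  -0.   0.1]
clampend [ 0.447 -0.252  0.1  ] [-0.6  0.1  0.3 -0.6]
lamptip [ 0.794 -0.403  0.333] [-1.4  0.6  1.  -1.2]
lamplow [ 0.733 -0.322  0.27 ] [ 3.4 -1.1 -2.2  2.9]
rackdisc [0.609 0.372 0.19 ] [ 0.3 -0.  -0.1  0.2]
racktop [0.609 0.304 0.583] [-6.5  1.   1.7 -3.4]
vialcap [ 0.55  -0.386  0.054] [-0.3  0.1  0.2 -0.3]
dropcap [ 0.464 -0.341  0.082] [-0.8  0.1  0.4 -0.8]
bluecap [ 0.576 -0.324  0.053] [ 0.3 -0.1 -0.2  0.3]
vial on z=0 [ 0.53899965 -0.40206803] [ 0.55134496 -0.38280056]
[ 0.54644053 -0.39095351] [ 0.54711059 -0.38446588]
1.7 [[-0.923  0.385  0.   ]
 [ 0.385  0.923  0.   ]
 [ 0.     0.    -1.   ]]
[[309.7   0.  317.8]
 [  0.  309.7 199.4]
 [  0.    0.    1. ]] [[ 0.386  0.886  0.256  0.17 ]
 [ 0.923 -0.37  -0.109  0.605]
 [-0.001  0.278 -0.96   0.385]
 [ 0.     0.     0.     1.   ]]
```

>>> apply_moves(
  commands=[
    {"linear": [0.4,-0.967,0.133],"rot": [0,0,-0.43],"grip": -1},
    {"linear": [0.4,-0.967,0.133],"rot": [0,0,-0.43],"grip": -1},
    {"linear": [0.4,-0.967,0.133],"rot": [0,0,-0.43],"grip": -1},
    {"linear": [0.4,-0.967,0.133],"rot": [0,0,-0.43],"grip": -1},
    {"linear": [0.4,-0.967,0.133],"rot": [0,0,-0.43],"grip": -1},
    {"linear": [0.4,-0.967,0.133],"rot": [0,0,-0.43],"grip": -1},
    {"linear": [0.4,-0.967,0.133],"rot": [0,0,-0.43],"grip": -1},
  ],
)

```text
time: 2.45
ee_pos: [0.3627, 0.2823, 0.2806]
eef_rot: [0.666, 0.746, 0.001, 0.0]
ft_force: [0.4, 1.2, -0.7]
width: 0.0869
```

>>> apply_moves(
  commands=[
    {"linear": [0.23,-0.29,0],"rot": [0,0,-0.1],"grip": -1},
    {"linear": [0.23,-0.29,0],"rot": [0,0,-0.1],"grip": -1},
    {"linear": [0.23,-0.29,0],"rot": [0,0,-0.1],"grip": -1},
    {"linear": [0.23,-0.29,0],"rot": [0,0,-0.1],"grip": -1},
  ],
)

```text
time: 2.85
ee_pos: [0.4303, 0.1983, 0.2796]
eef_rot: [0.771, 0.636, 0.0, 0.0]
ft_force: [-0.8, -0.5, -0.5]
width: 0.0872
```

```bash
python3 - <<'E'
from bench import r
from h import *
import cv2,pickle
p=r.camera("wrist");cv2.imwrite("pics/w1.png",p["frame"][:,:,::-1])
D={}
for t in ("deck","anvil_face","jaw_face","dial","jaw_fin","caliper"):
    D[t]=[(np.round(d["location"],1).tolist(),round(d["p"],2)) for d in r.spot_point(t,p)][:3];print(t,D[t])
pickle.dump((p["mtx"],p["extrinsics"],D),open("w1.pkl","wb"))
pts={"deck":(0,0,0),"anvil_face":(11,-34,13),"dial":(62,-20,17)}
def f(q,full=False):
    Dk=deckR(q[2]);o=[]
    P=dict(pts);P["jaw_fin"]=(28,115-q[3]*1e3,62);P["jaw_face"]=(11,55-q[3]*1e3,13)
    for k,l in P.items():
        if D[k] and D[k][0][1]>.3:o.append(proj(p["mtx"],p["extrinsics"],np.array([q[0],q[1],.043])+Dk.apply(np.array(l)/1e3),1)[0]-D[k][0][0])
    return np.concatenate(o)
s=least_squares(f,[.485,.223,1.377,.01]);print(s.x.round(4),f(s.x).round(1),r.read_state()["time"])
E
```

```text
deck [([358.7, 143.8], 0.62)]
anvil_face [([380.1, 152.3], 0.7)]
jaw_face [([319.9, 155.9], 0.62)]
dial [([374.9, 110.5], 0.84)]
jaw_fin [([261.7, 169.0], 0.57)]
caliper [([325.1, 123.3], 0.68)]
[0.4802 0.2173 1.44   0.0111] [-4.3  5.8  3.7 -4.7  0.7  2.5  0.6  1.3 -0.9 -5.1] 3.2
```

View pics/w1.png

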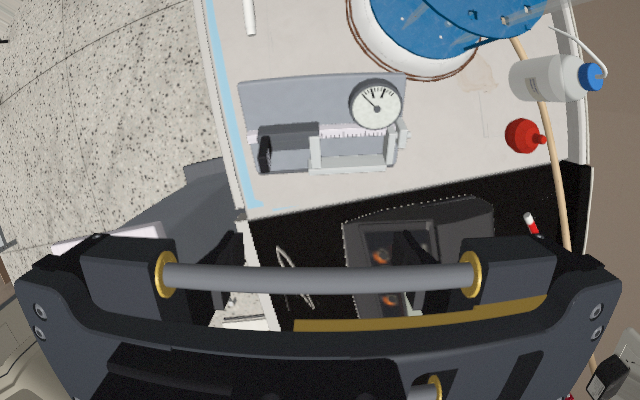

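The wrist view shows the caliper at (240–408, 75–175) with the dial at (376,104), fin near (264,153), anvil near (391,150). I'll zoom in on it for accurate corner positions.

```bash
python3 - <<'E'
import cv2
a=cv2.imread("pics/w1.png")[68:188,232:412]
a=cv2.resize(a,None,fx=4.4,fy=4.4,interpolation=cv2.INTER_CUBIC)
for i in range(0,180,20):cv2.putText(a,str(232+i),(int(i*4.4),10),0,.35,(0,0,255),1);cv2.line(a,(int((i+.5)*4.4),12),(int((i+.5)*4.4),18),(0,0,255),1)
for i in range(0,120,20):cv2.putText(a,str(68+i),(0,int((i+.5)*4.4)+4),0,.35,(0,0,255),1)
cv2.imwrite("pics/w1z.png",a)
E
```

```text
(no output)
```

View pics/w1z.png

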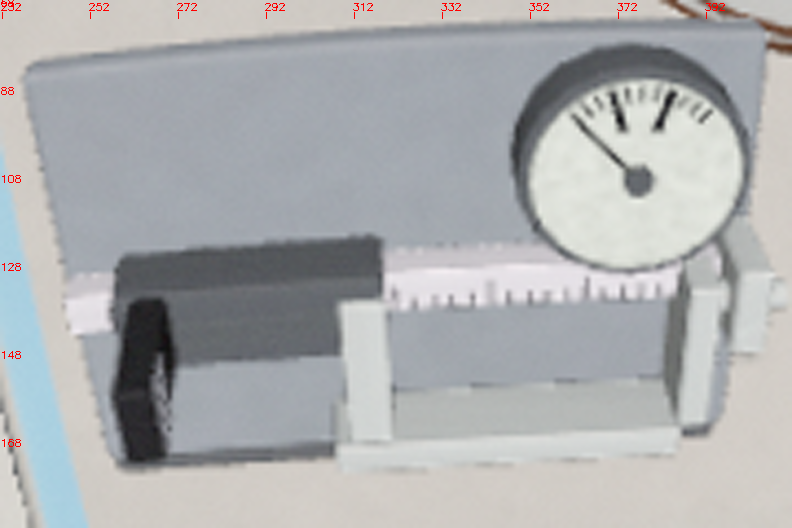

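```bash
python3 - <<'E'
from h import *
import pickle
K,E,_=pickle.load(open("w1.pkl","rb"))
L=[((62,-20,17),0,(638,180)),((94,130,0),0,(28,68)),((94,-56,0),0,(766,24)),((-12,-34,26),0,(682,424)),((34,55,26),1,(383,302)),((-12,55,26),1,(392,440)),((-23.5,-36,25),0,(680,455)),((-23.5,60,25),0,(338,468)),((-34,-56,0),0,(715,435)),((-34,130,0),0,(118,465))]
def f(q,z=None):
    D=deckR(q[2]);zz=z if z else q[4];o=[]
    for l,j,(X,Y) in L:
        l=np.array(l)/1e3-[0,q[3]*j,0]
        o.append(proj(K,E,np.array([q[0],q[1],zz])+D.apply(l),1)[0]-[231.6+X/4.4,67.6+Y/4.4])
    return np.concatenate(o)
s=least_squares(f,[.485,.223,1.4,.01,.043],loss="soft_l1");print(s.x.round(4));print(f(s.x).round(1))
s=least_squares(f,[.485,.223,1.4,.01],loss="soft_l1",args=(.043,));print(s.x.round(4),np.degrees(s.x[2]));print(f(s.x,.043).round(1))
E
```

```text
[0.4829 0.2226 1.439  0.0099 0.0401]
[ 0.1 -0.6 -0.3  1.6  1.3  2.3 -1.4  0.2  0.  -0.1 -0.1 -0.1 -0.4 -0.4
  0.6  0.8  1.8 -2.8 -1.1 -1.6]
[0.4827 0.223  1.4387 0.0101] 82.43403328254158
[ 0.4 -0.9 -1.2  1.1  1.9  1.7 -1.1  0.3  0.  -0.2 -0.1  0.  -0.1 -0.2
  0.3  1.   2.2 -2.7 -1.7 -1.5]
```

>>> apply_moves(
  commands=[
    {"linear": [0.2,-0.98,0],"rot": [0,0,-0.15],"grip": -0.3},
    {"linear": [0.2,-0.98,0],"rot": [0,0,-0.15],"grip": -0.3},
    {"linear": [0.2,-0.98,0],"rot": [0,0,-0.15],"grip": -0.3},
    {"linear": [0.2,-0.98,0],"rot": [0,0,-0.15],"grip": -0.3},
    {"linear": [0.2,-0.98,0],"rot": [0,0,-0.15],"grip": -0.3},
    {"linear": [0.2,-0.98,0],"rot": [0,0,-0.15],"grip": -0.3},
    {"linear": [0.2,-0.98,0],"rot": [0,0,-0.15],"grip": -0.3},
  ],
)

```text
time: 3.9
ee_pos: [0.4893, -0.1007, 0.2799]
eef_rot: [0.9, 0.436, 0.0, 0.001]
ft_force: [0.2, 0.7, -0.5]
width: 0.0568
```

>>> apply_moves(
  commands=[
    {"linear": [0.1,-0.93,-0.1],"rot": [0,0,-0.11],"grip": -0.3},
    {"linear": [0.1,-0.93,-0.1],"rot": [0,0,-0.11],"grip": -0.3},
    {"linear": [0.1,-0.93,-0.1],"rot": [0,0,-0.11],"grip": -0.3},
    {"linear": [0.1,-0.93,-0.1],"rot": [0,0,-0.11],"grip": -0.3},
    {"linear": [0.1,-0.93,-0.1],"rot": [0,0,-0.11],"grip": -0.3},
    {"linear": [0.1,-0.93,-0.1],"rot": [0,0,-0.11],"grip": -0.3},
    {"linear": [0.1,-0.93,-0.1],"rot": [0,0,-0.11],"grip": -0.3},
    {"linear": [0.1,-0.93,-0.1],"rot": [0,0,-0.11],"grip": -0.3},
  ],
)

```text
time: 4.7
ee_pos: [0.5195, -0.3729, 0.2488]
eef_rot: [0.96, 0.279, -0.001, -0.0]
ft_force: [0.3, 0.6, -0.4]
width: 0.0567
```

```bash
python3 - <<'E'
from bench import r
from h import *
import cv2,pickle
p=r.camera("wrist");cv2.imwrite("pics/w2.png",p["frame"][:,:,::-1])
pickle.dump((p["mtx"],p["extrinsics"]),open("w2.pkl","wb"))
for d in r.spot_point("vial",p)[:4]: print(np.round(d["location"],1),round(d["p"],2),ray(p["mtx"],p["extrinsics"],np.array(d["location"]),0,1).round(4))
for d in r.search_frame("vial",p)[:4]: print(np.round(d["bbox"],1),round(d["p"],2))
print("expect",proj(p["mtx"],p["extrinsics"],[[.55,-.386,0],[.55,-.386,.058]],1).round(1),r.read_state()["time"],r.read_state()["joint_positions"].round(2))
E
```

```text
[338.8 155.8] 0.87 [ 0.5503 -0.3865]
[331.1 217. ] 0.83 [ 0.4753 -0.4233]
[307.  118.4] 0.73 [ 0.5691 -0.3266]
[296.5 108.5  21.6  21.4] 0.87
[321.8 208.1  23.4  32. ] 0.75
expect [[338.3 155.8]
 [341.7 163.3]] 4.85 [-0.04  0.44  0.82  1.44 -0.33  1.39 -0.22]
```

View pics/w2.png

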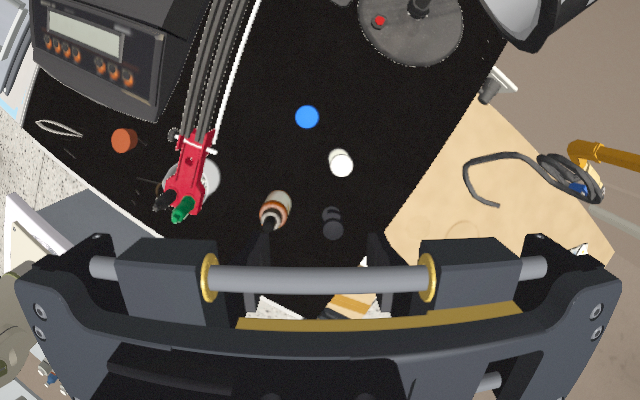

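The picture confirms the glass white-capped vial at pixel (340,160), the blue look-alike at (307,117), the black one at (332,220) and the dropper at (276,208). Position is (0.550, −0.386). Moving in.

>>> apply_moves(
  commands=[
    {"linear": [0.1,-0.043,-0.1],"grip": -0.3},
    {"linear": [0.1,-0.043,-0.2],"grip": -0.3},
    {"linear": [0.1,-0.043,-0.35],"grip": -0.3},
    {"linear": [0.1,-0.043,-0.5],"grip": -0.3},
    {"linear": [0.1,-0.043,-0.6],"grip": -0.3},
    {"linear": [0.1,-0.043,-0.65],"grip": -0.3},
    {"linear": [0.1,-0.043,-0.687],"grip": -0.3},
    {"linear": [0.1,-0.043,-0.687],"grip": -0.3},
    {"linear": [0.1,-0.043,-0.687],"grip": -0.3},
  ],
  newtons=10,
)

```text
validation failed for argument at $.co...
```

>>> apply_moves(
  commands=[
    {"linear": [0,0,0],"grip": 1},
    {"linear": [0,0,0],"grip": 1},
    {"linear": [0,0,0],"grip": 1},
    {"linear": [0,0,0],"grip": 1},
    {"linear": [0,0,0],"grip": 1},
    {"linear": [0,0,0],"grip": 1},
  ],
)

```text
validation failed for argument at $.co...
```

Rows need `rot` too.

>>> apply_moves(
  commands=[
    {"linear": [0.1,-0.043,-0.1],"rot": [0,0,0],"grip": -0.3},
    {"linear": [0.1,-0.043,-0.2],"rot": [0,0,0],"grip": -0.3},
    {"linear": [0.1,-0.043,-0.35],"rot": [0,0,0],"grip": -0.3},
    {"linear": [0.1,-0.043,-0.5],"rot": [0,0,0],"grip": -0.3},
    {"linear": [0.1,-0.043,-0.6],"rot": [0,0,0],"grip": -0.3},
    {"linear": [0.1,-0.043,-0.65],"rot": [0,0,0],"grip": -0.3},
    {"linear": [0.1,-0.043,-0.687],"rot": [0,0,0],"grip": -0.3},
    {"linear": [0.1,-0.043,-0.687],"rot": [0,0,0],"grip": -0.3},
    {"linear": [0.1,-0.043,-0.687],"rot": [0,0,0],"grip": -0.3},
  ],
  newtons=10,
)

```text
time: 5.75
ee_pos: [0.5502, -0.3864, 0.045]
eef_rot: [0.96, 0.279, 0.001, 0.001]
ft_force: [0.2, 0.2, 0.1]
width: 0.0564
```

>>> apply_moves(
  commands=[
    {"linear": [0,0,0],"rot": [0,0,0],"grip": 1},
    {"linear": [0,0,0],"rot": [0,0,0],"grip": 1},
    {"linear": [0,0,0],"rot": [0,0,0],"grip": 1},
    {"linear": [0,0,0],"rot": [0,0,0],"grip": 1},
    {"linear": [0,0,0],"rot": [0,0,0],"grip": 1},
    {"linear": [0,0,0],"rot": [0,0,0],"grip": 1},
  ],
)

```text
time: 6.35
ee_pos: [0.5494, -0.3861, 0.0435]
eef_rot: [0.96, 0.279, 0.0, 0.0]
ft_force: [-0.8, 1.1, 1.7]
width: 0.0266
```

```bash
cat >> h.py <<'E'
DO=np.array([.4828,.2228,.043]); YAW=1.439
def D(): return deckR(YAW)
def plan(s,loc,dR=None):
    """shift/0.3 and rotvec/pi from measured state s to TCP at deck loc(mm), aligned tool"""
    M=D().as_matrix(); T=np.c_[M[:,0],-M[:,1],-M[:,2]]
    w=DO+D().apply(np.array(loc)/1e3)
    rv=(R.from_matrix(T)*R.from_quat(s["eef_rot"]).inv()).as_rotvec()/np.pi
    return w,((w-s["ee_pos"])/.3).round(4),rv.round(4)
def tcp_in_deck(s): return (D().inv().apply(s["ee_pos"]-DO)*1e3).round(2),(D().inv()*R.from_quat(s["eef_rot"])).as_matrix().round(3).tolist()
E
python3 - <<'E'
from bench import r
from h import *
s=r.read_state()
print(plan(s,(3,5,113)),plan(s,(3,5,43)))
E
```

```text
(array([0.47075984, 0.17002262, 0.14236087]), array([-0.2622,  1.8537,  0.3295]), array([ 0.1449, -0.0925,  0.2714])) (array([0.47535936, 0.20471908, 0.08173909]), array([-0.2469,  1.9694,  0.1274]), array([ 0.1449, -0.0925,  0.2714]))
```

>>> apply_moves(
  commands=[
    {"linear": [0,0,0.1],"rot": [0,0,0],"grip": 1},
    {"linear": [0,0,0.25],"rot": [0,0,0],"grip": 1},
    {"linear": [0,0,0.4],"rot": [0,0,0],"grip": 1},
    {"linear": [0,0,0.55],"rot": [0,0,0],"grip": 1},
    {"linear": [0,0,0.7],"rot": [0,0,0],"grip": 1},
    {"linear": [0,0,0.82],"rot": [0,0,0],"grip": 1},
    {"linear": [-0.1,0.1,0.82],"rot": [0,0,0.1],"grip": 1},
    {"linear": [-0.15,0.25,0.82],"rot": [0,0,0.12],"grip": 1},
    {"linear": [-0.18,0.4,0.82],"rot": [0,0,0.14],"grip": 1},
    {"linear": [-0.2,0.55,0.82],"rot": [0,0,0.16],"grip": 1},
    {"linear": [-0.2,0.7,0.82],"rot": [0,0,0.18],"grip": 1},
    {"linear": [-0.2,0.85,0.82],"rot": [0,0,0.2],"grip": 1},
    {"linear": [-0.2,1.0,0.82],"rot": [0,0,0.2],"grip": 1},
  ],
)

```text
time: 7.65
ee_pos: [0.4889, -0.0844, 0.2897]
eef_rot: [0.826, 0.563, 0.001, 0.0]
ft_force: [1.3, 0.7, 0.2]
width: 0.0266
```

```bash
python3 - <<'E'
from bench import r
from h import *
s=r.read_state()
print(plan(s,(3,5,113)))
E
```

```text
(array([0.47075984, 0.17002262, 0.14236087]), array([-0.0605,  0.8479, -0.491 ]), array([ 0.1616, -0.0416,  0.0755]))
```

>>> apply_moves(
  commands=[
    {"linear": [-0.02,0.15,0],"rot": [0.04,-0.01,0.02],"grip": 1},
    {"linear": [-0.03,0.3,-0.05],"rot": [0.08,-0.02,0.04],"grip": 1},
    {"linear": [-0.04,0.45,-0.1],"rot": [0.12,-0.03,0.055],"grip": 1},
    {"linear": [-0.05,0.58,-0.2],"rot": [0.1616,-0.0416,0.0755],"grip": 1},
    {"linear": [-0.06,0.7,-0.3],"rot": [0.1616,-0.0416,0.0755],"grip": 1},
    {"linear": [-0.0605,0.8,-0.4],"rot": [0.1616,-0.0416,0.0755],"grip": 1},
    {"linear": [-0.0605,0.848,-0.491],"rot": [0.1616,-0.0416,0.0755],"grip": 1},
    {"linear": [-0.0605,0.848,-0.491],"rot": [0.1616,-0.0416,0.0755],"grip": 1},
    {"linear": [-0.0605,0.848,-0.491],"rot": [0.1616,-0.0416,0.0755],"grip": 1},
    {"linear": [-0.0605,0.848,-0.491],"rot": [0.1616,-0.0416,0.0755],"grip": 1},
  ],
)

```text
time: 8.65
ee_pos: [0.4724, 0.1673, 0.1437]
eef_rot: [0.728, 0.635, 0.195, -0.17]
ft_force: [0.5, 0.5, 0.0]
width: 0.0267
```

```bash
python3 - <<'E'
from bench import r
from h import *
import cv2
p=r.camera("wrist")
s=r.read_state()
print(s["time"],s["ft_force"].round(1),tcp_in_deck(s));print(plan(s,(4,5,46)))
im=p["frame"][:,:,::-1].copy()
# overlay model
for l in [(-23.5,-36,25),(-23.5,60,25),(-13.5,-36,25),(-13.5,60,25),(-12,-34,26),(34,-34,26),(-12,45,26),(34,45,26),(62,-20,17),(94,130,0),(94,-56,0)]:
    u=proj(p["mtx"],p["extrinsics"],DO+D().apply(np.array(l)/1e3),1)[0]
    cv2.circle(im,tuple(int(round(v*8)) for v in u),8,(0,0,255),-1,shift=3)
c=im[40:220,200:440];cv2.imwrite("pics/w3.png",cv2.resize(c,None,fx=3.3,fy=3.3,interpolation=cv2.INTER_CUBIC))
np.save("w3.npy",p["frame"]);import pickle;pickle.dump((p["mtx"],p["extrinsics"]),open("w3.pkl","wb"))
E
```

```text
8.7 [ 0.1 -0.5 -0.1] (array([  1.57,   2.92, 115.42]), [[1.0, -0.003, 0.0], [-0.003, -1.0, -0.002], [0.0, 0.002, -1.0]])
(array([0.47527605, 0.2040906 , 0.08483717]), array([ 0.0093,  0.1226, -0.1963]), array([-0.0001,  0.0003,  0.0011]))
```

View pics/w3.png

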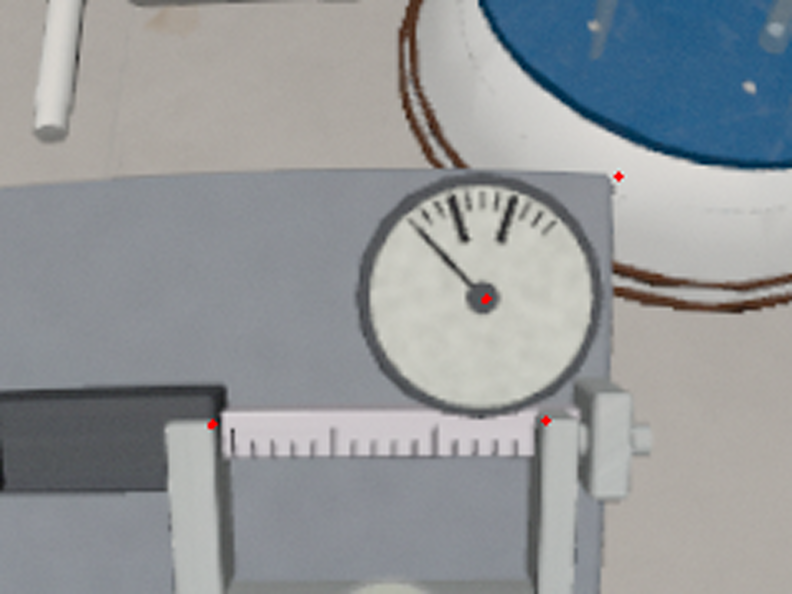

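Overlay: model points land within ~1–1.5 mm of the dial centre (482,297), anvil corner (538,415) and jaw corner (218,422); needle at rest. Descending.

>>> apply_moves(
  commands=[
    {"linear": [0.0093,0.04,-0.05],"rot": [0,0,0.001],"grip": 1},
    {"linear": [0.0093,0.08,-0.12],"rot": [0,0,0.001],"grip": 1},
    {"linear": [0.0093,0.1,-0.16],"rot": [0,0,0.001],"grip": 1},
    {"linear": [0.0093,0.1226,-0.1963],"rot": [0,0,0.001],"grip": 1},
    {"linear": [0.0093,0.1226,-0.1963],"rot": [0,0,0.001],"grip": 1},
    {"linear": [0.0093,0.1226,-0.1963],"rot": [0,0,0.001],"grip": 1},
    {"linear": [0.0093,0.1226,-0.1963],"rot": [0,0,0.001],"grip": 1},
  ],
)

```text
time: 9.4
ee_pos: [0.4744, 0.2048, 0.0839]
eef_rot: [0.726, 0.637, 0.194, -0.171]
ft_force: [0.3, 0.1, -1.0]
width: 0.0267
```

```bash
python3 - <<'E'
from bench import r
from h import *
s=r.read_state()
print(s["ft_force"].round(1),tcp_in_deck(s),D().inv().apply(s["ft_force"]).round(1));print((D().as_matrix()/300).round(5))
E
```

```text
[ 0.3  0.1 -1. ] (array([ 4.03,  5.91, 44.89]), [[1.0, 0.0, -0.0], [0.0, -1.0, 0.001], [-0.0, -0.001, -1.0]]) [-0.4 -0.3 -0.9]
[[ 0.00038 -0.0033  -0.00022]
 [ 0.00286  0.00044 -0.00165]
 [ 0.00167  0.       0.00289]]
```

>>> apply_moves(
  commands=[
    {"linear": [0.0001,0.0008,-0.0015],"rot": [0,0,0],"grip": 1},
    {"linear": [0.0002,0.0016,-0.0029],"rot": [0,0,0],"grip": 1},
    {"linear": [0.0003,0.0025,-0.0044],"rot": [0,0,0],"grip": 1},
    {"linear": [0.0003,0.0025,-0.0044],"rot": [0,0,0],"grip": 1},
  ],
)

```text
time: 9.8
ee_pos: [0.4742, 0.2059, 0.082]
eef_rot: [0.726, 0.637, 0.194, -0.171]
ft_force: [-0.2, -0.2, 1.2]
width: 0.0265
```

```bash
cat > st.py <<'E'
from bench import r
from h import *
s=r.read_state();t=tcp_in_deck(s)
print(s["time"],t[0],"F deck",D().inv().apply(s["ft_force"]).round(2),"M",D().inv().apply(s["torque"]).round(3),s["width"].round(4))
E
python3 st.py
```

```text
Traceback (most recent call last):
  File "st.py", line 4, in <module>
    print(s["time"],t[0],"F deck",D().inv().apply(s["ft_force"]).round(2),"M",D().inv().apply(s["torque"]).round(3),s["width"].round(4))
                                                                                                                    ^^^^^^^^^^^^^^^^
AttributeError: 'float' object has no attribute 'round'
```

>>> apply_moves(
  commands=[
    {"linear": [0.0001,0.0008,-0.0015],"rot": [0,0,0],"grip": 1},
    {"linear": [0.0002,0.0016,-0.0029],"rot": [0,0,0],"grip": 1},
    {"linear": [0.0002,0.0016,-0.0029],"rot": [0,0,0],"grip": 1},
  ],
)

```text
time: 10.1
ee_pos: [0.4745, 0.2061, 0.0816]
eef_rot: [0.726, 0.637, 0.194, -0.171]
ft_force: [-2.6, -5.4, 9.6]
width: 0.0269
```

```bash
sed -i 's/,s\["width"\].round(4)//' st.py; python3 st.py
```

```text
10.1 [ 4.    6.05 42.32] F deck [-0.12  1.88 11.11] M [0.686 0.664 0.007]
```

>>> apply_moves(
  commands=[
    {"linear": [-0.0001,-0.0007,0.0012],"rot": [0,0,0],"grip": 1},
    {"linear": [-0.0005,-0.0036,-0.0005],"rot": [0,0,0],"grip": 1},
    {"linear": [-0.0009,-0.0064,-0.0021],"rot": [0,0,0],"grip": 1},
    {"linear": [-0.0011,-0.0079,-0.003],"rot": [0,0,0],"grip": 1},
    {"linear": [-0.0011,-0.0079,-0.003],"rot": [0,0,0],"grip": 1},
  ],
)

```text
time: 10.6
ee_pos: [0.4744, 0.2047, 0.081]
eef_rot: [0.726, 0.637, 0.195, -0.171]
ft_force: [-0.1, 0.2, 6.9]
width: 0.027
```

```bash
python3 st.py
```

```text
10.6 [ 2.53  5.94 42.39] F deck [3.57 0.15 5.85] M [ 0.177 -0.269  0.02 ]
```

>>> apply_moves(
  commands=[
    {"linear": [-0.0003,-0.0022,-0.0004],"rot": [0,0,0],"grip": 1},
    {"linear": [-0.0005,-0.0036,-0.0005],"rot": [0,0,0],"grip": 1},
    {"linear": [-0.0005,-0.0036,-0.0005],"rot": [0,0,0],"grip": 1},
  ],
)

```text
time: 10.9
ee_pos: [0.4742, 0.204, 0.0808]
eef_rot: [0.726, 0.637, 0.195, -0.171]
ft_force: [0.8, 4.3, 6.0]
width: 0.0267
```

```bash
python3 st.py
```

```text
10.9 [ 1.78  6.01 42.61] F deck [ 6.81 -0.23  3.04] M [-0.137 -1.012 -0.006]
```

>>> apply_moves(
  commands=[
    {"linear": [0.0002,0.0018,0.001],"rot": [0,0,0],"grip": 1},
    {"linear": [0.0002,0.0018,0.001],"rot": [0,0,0],"grip": 0.4},
    {"linear": [0.0002,0.0018,0.001],"rot": [0,0,0],"grip": 0.2},
    {"linear": [0.0002,0.0018,0.001],"rot": [0,0,0],"grip": 0.2},
    {"linear": [0.0002,0.0018,0.001],"rot": [0,0,0],"grip": 0.2},
  ],
)

```text
time: 11.4
ee_pos: [0.4732, 0.2029, 0.0796]
eef_rot: [0.727, 0.637, 0.193, -0.171]
ft_force: [-0.1, -0.0, -0.1]
width: 0.0343
```

```bash
python3 st.py
```

```text
11.4 [ 0.1   6.85 42.16] F deck [-0.06  0.08 -0.03] M [ 0.062  0.708 -0.047]
```

>>> apply_moves(
  commands=[
    {"linear": [-0.002,-0.0165,0.0289],"rot": [0,0,0],"grip": 0.2},
    {"linear": [-0.004,-0.033,0.0578],"rot": [0,0,0],"grip": 0.2},
    {"linear": [-0.0088,-0.066,0.1156],"rot": [0,0,0],"grip": 0.2},
    {"linear": [-0.0154,-0.1155,0.202],"rot": [0,0,0],"grip": 0.2},
    {"linear": [-0.0264,-0.2,0.35],"rot": [0,0,0],"grip": 0.2},
    {"linear": [-0.0264,-0.2,0.4],"rot": [0,0,0],"grip": 0.2},
    {"linear": [-0.0264,-0.2,0.4],"rot": [0,0,0],"grip": 0.2},
  ],
)

```text
time: 12.1
ee_pos: [0.4675, 0.1423, 0.2039]
eef_rot: [0.726, 0.636, 0.197, -0.17]
ft_force: [-0.0, 0.1, -0.4]
width: 0.0347
```

```bash
python3 - <<'E'
from bench import r
from h import *
import cv2,pickle
p=r.camera("wrist");q=r.camera("scene")
pickle.dump((p["mtx"],p["extrinsics"],p["frame"]),open("w4.pkl","wb"))
c=p["frame"][50:250,180:450,::-1];e=q["frame"][150:215,205:300,::-1]
c=cv2.resize(c,(800,593),interpolation=cv2.INTER_CUBIC)
c[440:593,0:230]=cv2.resize(e,(230,153),interpolation=cv2.INTER_CUBIC)
cv2.imwrite("pics/w4.png",c)
E
python3 st.py
```

```text
12.2 [  8.51   6.46 176.98] F deck [-0.62  0.96 -1.28] M [ 0.08   0.744 -0.024]
```

View pics/w4.png

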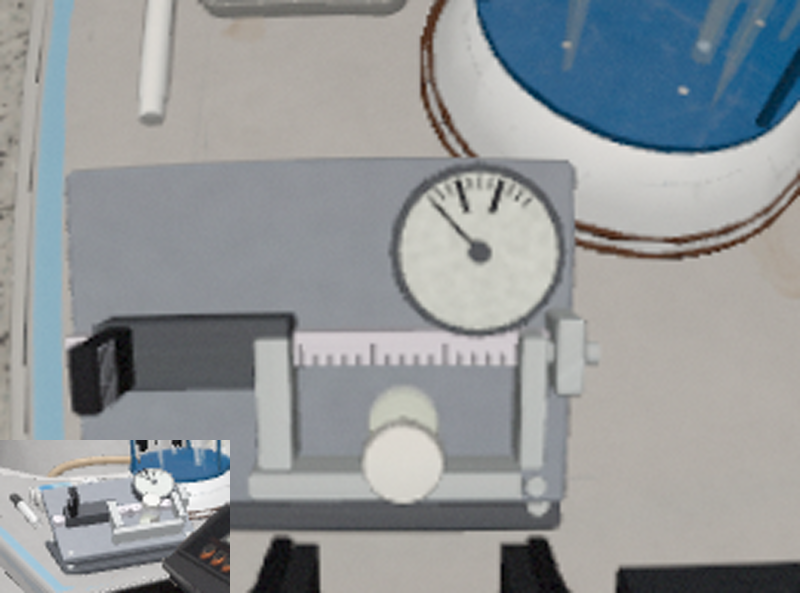

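The vial stands upright on the seat against the ledge, cap at crop (403,462), base at (403,415); jaw and anvil untouched, needle at rest. Now the fin.

```bash
python3 - <<'E'
from bench import r
from h import *
import pickle
K,E,_=pickle.load(open("w4.pkl","rb"))
g=lambda l:((proj(K,E,DO+D().apply(np.array(l)/1e3),1)[0]-[180,50])*800/270).round(0)
for n,l in dict(dial=(62,-20,17),anv=(34,-34,26),anvlow=(-12,-34,26),jaw=(34,45,26),jawlow=(-12,45,26),f1=(17,100,62),f2=(17,110,62),f3=(39,100,62),f4=(39,110,62),f3b=(39,100,23),vialtop=(0,6,58)).items(): print(n,g(l))
s=r.read_state();print(plan(s,(28,104,110)),plan(s,(28,104,57)),s["joint_positions"].round(2))
E
```

```text
dial [480. 251.]
anv [523. 338.]
anvlow [519. 469.]
jaw [286. 338.]
jawlow [290. 470.]
f1 [ 98. 415.]
f2 [ 69. 416.]
f3 [ 93. 345.]
f4 [ 63. 346.]
f3b [129. 325.]
vialtop [403. 464.]
(array([0.37566076, 0.20598257, 0.15226279]), array([-0.3002,  0.2092, -0.1609]), array([ 0.    , -0.0003, -0.0004])) (array([0.37914326, 0.23225275, 0.10636345]), array([-0.2886,  0.2967, -0.3139]), array([ 0.    , -0.0003, -0.0004])) [-0.61 -0.02  0.56  2.05 -0.57  1.09  0.08]
```

>>> apply_moves(
  commands=[
    {"linear": [-0.15,0.08,0],"rot": [0,0,0],"grip": 0},
    {"linear": [-0.297,0.18,-0.05],"rot": [0,0,0],"grip": 0},
    {"linear": [-0.297,0.209,-0.161],"rot": [0,0,0],"grip": 0},
    {"linear": [-0.297,0.209,-0.161],"rot": [0,0,0],"grip": 0},
    {"linear": [-0.294,0.235,-0.205],"rot": [0,0,0],"grip": 0},
    {"linear": [-0.29,0.26,-0.25],"rot": [0,0,0],"grip": 0},
    {"linear": [-0.287,0.28,-0.285],"rot": [0,0,0],"grip": 0},
    {"linear": [-0.285,0.297,-0.314],"rot": [0,0,0],"grip": 0},
    {"linear": [-0.285,0.297,-0.314],"rot": [0,0,0],"grip": 0},
    {"linear": [-0.285,0.297,-0.314],"rot": [0,0,0],"grip": 0},
  ],
)

```text
time: 13.2
ee_pos: [0.3807, 0.2322, 0.1061]
eef_rot: [0.726, 0.637, 0.193, -0.171]
ft_force: [0.3, -0.7, 0.3]
width: 0.0435
```

```bash
python3 st.py
```

```text
13.2 [ 28.01 102.5   56.74] F deck [-0.39 -0.37  0.62] M [ 0.05   0.701 -0.052]
```

>>> apply_moves(
  commands=[
    {"linear": [0,0,0],"rot": [0,0,0],"grip": 1},
    {"linear": [0,0,0],"rot": [0,0,0],"grip": 1},
    {"linear": [0,0,0],"rot": [0,0,0],"grip": 1},
    {"linear": [0,0,0],"rot": [0,0,0],"grip": 1},
    {"linear": [0,0,0],"rot": [0,0,0],"grip": 1},
    {"linear": [0,0,0],"rot": [0,0,0],"grip": 1},
    {"linear": [0,0,0],"rot": [0,0,0],"grip": 1},
  ],
  newtons=25,
)

```text
time: 13.9
ee_pos: [0.3799, 0.2327, 0.1061]
eef_rot: [0.726, 0.637, 0.194, -0.171]
ft_force: [-5.3, -1.7, 4.9]
width: 0.01
```

```bash
python3 st.py
```

```text
13.9 [ 28.29 103.3   56.49] F deck [0.39 5.06 5.48] M [1.006 0.634 0.009]
```

>>> apply_moves(
  commands=[
    {"linear": [0.006,-0.0008,0],"rot": [0,0,0],"grip": 1},
    {"linear": [0.012,-0.0016,0],"rot": [0,0,0],"grip": 1},
    {"linear": [0.018,-0.0024,0],"rot": [0,0,0],"grip": 1},
    {"linear": [0.024,-0.0032,0],"rot": [0,0,0],"grip": 1},
    {"linear": [0.03,-0.004,0],"rot": [0,0,0],"grip": 1},
    {"linear": [0.036,-0.0048,0],"rot": [0,0,0],"grip": 1},
    {"linear": [0.042,-0.0056,0],"rot": [0,0,0],"grip": 1},
    {"linear": [0.048,-0.0064,0],"rot": [0,0,0],"grip": 1},
    {"linear": [0.054,-0.0072,0],"rot": [0,0,0],"grip": 1},
    {"linear": [0.06,-0.008,0],"rot": [0,0,0],"grip": 1},
    {"linear": [0.066,-0.0088,0],"rot": [0,0,0],"grip": 1},
    {"linear": [0.072,-0.0096,0],"rot": [0,0,0],"grip": 1},
    {"linear": [0.078,-0.0104,0],"rot": [0,0,0],"grip": 1},
    {"linear": [0.084,-0.0112,0],"rot": [0,0,0],"grip": 1},
    {"linear": [0.09,-0.012,0],"rot": [0,0,0],"grip": 1},
    {"linear": [0.096,-0.0128,0],"rot": [0,0,0],"grip": 1},
    {"linear": [0.102,-0.0136,0],"rot": [0,0,0],"grip": 1},
    {"linear": [0.108,-0.0144,0],"rot": [0,0,0],"grip": 1},
    {"linear": [0.114,-0.0152,0],"rot": [0,0,0],"grip": 1},
    {"linear": [0.12,-0.016,0],"rot": [0,0,0],"grip": 1},
  ],
)

```text
time: 15.9
ee_pos: [0.4155, 0.228, 0.1061]
eef_rot: [0.726, 0.637, 0.193, -0.172]
ft_force: [-7.8, -3.2, 8.0]
width: 0.0096
```

```bash
python3 st.py; python3 - <<'E'
from bench import r
import cv2,numpy as np
p=r.camera("wrist")["frame"];np.save("w5.npy",p)
c=p[60:260,190:490,::-1]
cv2.imwrite("pics/w5.png",cv2.resize(c,(800,533),interpolation=cv2.INTER_CUBIC))
E
```

```text
15.9 [28.38 67.39 56.47] F deck [0.37 7.3  9.05] M [1.537 0.469 0.007]
```

View pics/w5.png

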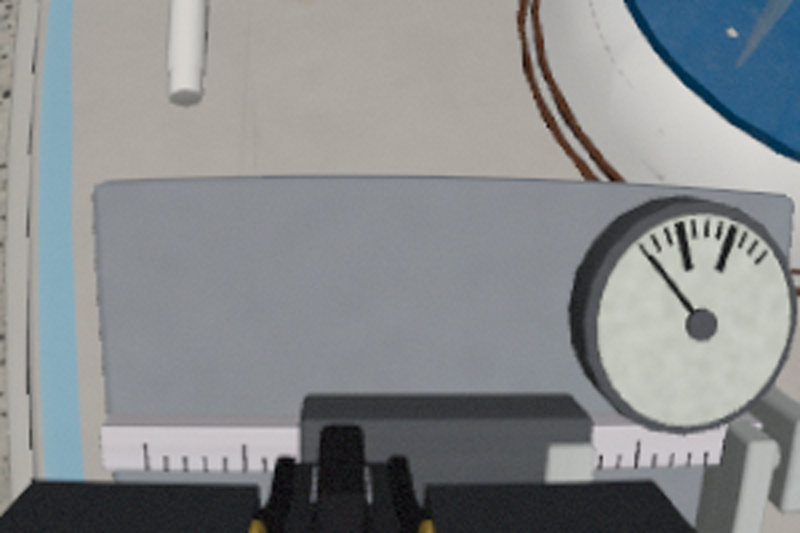

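Needle at rest (tip at crop 640,245; hub 702,325); long marks at (684,245) and (727,248). Continuing and measuring the needle automatically.

>>> apply_moves(
  commands=[
    {"linear": [0.006,-0.0008,0],"rot": [0,0,0],"grip": 1},
    {"linear": [0.012,-0.0016,0],"rot": [0,0,0],"grip": 1},
    {"linear": [0.018,-0.0024,0],"rot": [0,0,0],"grip": 1},
    {"linear": [0.024,-0.0032,0],"rot": [0,0,0],"grip": 1},
    {"linear": [0.03,-0.004,0],"rot": [0,0,0],"grip": 1},
    {"linear": [0.035,-0.0047,0],"rot": [0,0,0],"grip": 1},
    {"linear": [0.04,-0.0053,0],"rot": [0,0,0],"grip": 1},
    {"linear": [0.044,-0.0059,0],"rot": [0,0,0],"grip": 1},
    {"linear": [0.048,-0.0064,0],"rot": [0,0,0],"grip": 1},
    {"linear": [0.048,-0.0064,0],"rot": [0,0,0],"grip": 1},
  ],
)

```text
time: 16.95
ee_pos: [0.4299, 0.2262, 0.1061]
eef_rot: [0.726, 0.637, 0.193, -0.172]
ft_force: [-8.3, -2.1, 7.1]
width: 0.0097
```

```bash
cat > needle.py <<'E'
from bench import r
from h import *
import cv2,sys
from scipy.ndimage import map_coordinates,gaussian_filter1d
def needle(p,show=None):
    g=cv2.cvtColor(p["frame"],cv2.COLOR_RGB2GRAY).astype(float)
    P=lambda xy:proj(p["mtx"],p["extrinsics"],DO+D().apply(np.c_[xy,np.full(len(xy),17.)]/1e3),1)
    # rectified patch 6px/mm, 56 mm, up = upslope(+x), right = -y
    n=336;a=(np.arange(n)-n/2+.5)/6;X,Y=np.meshgrid(a,a)
    xy=np.c_[62-Y.ravel(),-20-X.ravel()];uv=P(xy)
    I=map_coordinates(g,[uv[:,1],uv[:,0]],order=1,mode="nearest").reshape(n,n)
    m=n//2;w=40;h=I[m-w:m+w,m-w:m+w];k=cv2.GaussianBlur(h,(0,0),12);iy,ix=np.unravel_index(k.argmin(),k.shape)
    cx,cy=m-w+ix,m-w+iy
    th=np.radians(np.arange(-80,80,.5));R_=np.arange(6,14,.5)*6
    v=np.array([map_coordinates(I,[cy-R_*np.cos(t),cx+R_*np.sin(t)],order=1).mean() for t in th])
    v=gaussian_filter1d(v,2);i=v.argmin()
    if show: cv2.imwrite(show,np.clip(I,0,255).astype("uint8"))
    return np.degrees(th[i]).round(1),v[i].round(0),np.median(v).round(0),(cx-m,cy-m)
if __name__=="__main__":
    p=r.camera("wrist");print(needle(p,sys.argv[1] if len(sys.argv)>1 else None))
E
python3 needle.py pics/n6.png; python3 st.py
```

```text
(np.float64(-38.0), np.float64(51.0), np.float64(194.0), (np.int64(0), np.int64(-2)))
17.0 [28.41 52.89 56.46] F deck [0.47 6.95 8.01] M [1.391 0.392 0.025]
```

View pics/n6.png

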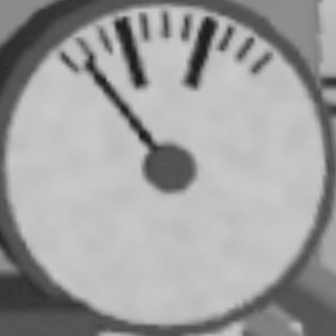

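Needle detector agrees with the rectified dial (needle at −38°, 0.6 mm of anvil travel). 3.5 mm more, gently.

>>> apply_moves(
  commands=[
    {"linear": [0.003,-0.0004,0],"rot": [0,0,0],"grip": 1},
    {"linear": [0.006,-0.0008,0],"rot": [0,0,0],"grip": 1},
    {"linear": [0.009,-0.0012,0],"rot": [0,0,0],"grip": 1},
    {"linear": [0.0116,-0.0015,0],"rot": [0,0,0],"grip": 1},
    {"linear": [0.0116,-0.0015,0],"rot": [0,0,0],"grip": 1},
  ],
)

```text
time: 17.5
ee_pos: [0.4329, 0.2258, 0.1061]
eef_rot: [0.726, 0.637, 0.193, -0.172]
ft_force: [-9.6, -2.4, 9.8]
width: 0.0097
```

```bash
python3 needle.py; python3 st.py
```

```text
(np.float64(-12.0), np.float64(45.0), np.float64(194.0), (np.int64(0), np.int64(-2)))
17.55 [28.44 49.81 56.43] F deck [ 0.84  8.86 11.54] M [1.942 0.41  0.005]
```

>>> apply_moves(
  commands=[
    {"linear": [0.0025,-0.0003,0],"rot": [0,0,0],"grip": 1},
    {"linear": [0.0048,-0.0006,0],"rot": [0,0,0],"grip": 1},
    {"linear": [0.0048,-0.0006,0],"rot": [0,0,0],"grip": 1},
    {"linear": [0.0048,-0.0006,0],"rot": [0,0,0],"grip": 1},
  ],
)

```text
time: 17.95
ee_pos: [0.4342, 0.2256, 0.1061]
eef_rot: [0.726, 0.637, 0.193, -0.172]
ft_force: [-10.9, -2.9, 11.5]
width: 0.0099
```

```bash
python3 needle.py; python3 st.py
```

```text
(np.float64(-1.0), np.float64(43.0), np.float64(194.0), (np.int64(0), np.int64(-2)))
18.0 [28.45 48.56 56.4 ] F deck [ 0.44 10.52 12.33] M [2.168 0.418 0.064]
```

>>> apply_moves(
  commands=[
    {"linear": [0,0,0],"rot": [0,0,0],"grip": 0},
    {"linear": [0,0,0],"rot": [0,0,0],"grip": 0},
    {"linear": [0,0,0],"rot": [0,0,0],"grip": 0},
    {"linear": [0,0,0],"rot": [0,0,0],"grip": 0},
    {"linear": [0,0,0],"rot": [0,0,0],"grip": 0},
  ],
)

```text
time: 18.5
ee_pos: [0.4358, 0.2251, 0.106]
eef_rot: [0.726, 0.637, 0.194, -0.171]
ft_force: [0.8, -0.1, 0.1]
width: 0.0402
```

```bash
python3 needle.py; python3 st.py
```

```text
(np.float64(-1.0), np.float64(50.0), np.float64(197.0), (np.int64(0), np.int64(-2)))
18.55 [28.19 46.94 56.52] F deck [-0.27 -0.02 -0.48] M [ 0.018  0.651 -0.084]
```

Needle holds at −1°. Retreat along the deck normal and take a final look.

>>> apply_moves(
  commands=[
    {"linear": [-0.002,-0.0165,0.0289],"rot": [0,0,0],"grip": 0},
    {"linear": [-0.006,-0.045,0.079],"rot": [0,0,0],"grip": 0},
    {"linear": [-0.011,-0.082,0.144],"rot": [0,0,0],"grip": 0},
    {"linear": [-0.02,-0.15,0.27],"rot": [0,0,0],"grip": 0},
    {"linear": [-0.0264,-0.22,0.38],"rot": [0,0,0],"grip": 0},
    {"linear": [-0.0264,-0.22,0.38],"rot": [0,0,0],"grip": 0},
    {"linear": [-0.0264,-0.22,0.38],"rot": [0,0,0],"grip": 0},
  ],
)

```text
time: 19.25
ee_pos: [0.4282, 0.1587, 0.221]
eef_rot: [0.726, 0.637, 0.195, -0.171]
ft_force: [0.6, -0.0, -0.6]
width: 0.0434
```

```bash
python3 needle.py; python3 st.py; python3 - <<'E'
from bench import r
import cv2
p=r.camera("wrist");q=r.camera("scene")
c=cv2.resize(p["frame"][50:250,180:450,::-1],(800,593),interpolation=cv2.INTER_CUBIC)
c[433:593,0:220]=cv2.resize(q["frame"][225:305,290:420,::-1],(220,160))
cv2.imwrite("pics/w7.png",c)
E
```

```text
(np.float64(-2.5), np.float64(123.0), np.float64(200.0), (np.int64(-3), np.int64(-3)))
19.3 [ 27.56  46.48 188.36] F deck [0.79 0.35 0.15] M [ 0.039  0.623 -0.047]
```

View pics/w7.png

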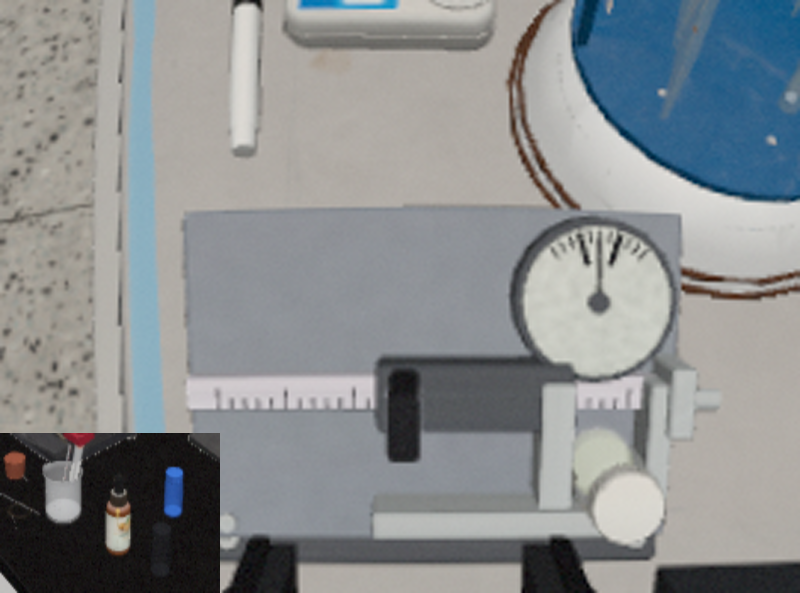

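```bash
python3 - <<'E'
from bench import r
from h import *
p=r.camera("wrist")
g=lambda l:((proj(p["mtx"],p["extrinsics"],DO+D().apply(np.array(l)/1e3),1)[0]-[180,50])*800/270).round(0)
print(g((0,-25.5,0)),g((0,-25.5,58)),g((62,-20,17)))
E
```

```text
[599. 456.] [632. 508.] [601. 301.]
```

The seen cap centre (628,505) matches an upright vial's projection (632,508). Handing in.

```bash
python3 -c "
from bench import r
print(r.close_job(), r.read_state()['time'])"
```

```text
the job is handed in; nothing more can be done
the job is handed in; nothing more can be done
```

The glass vial is in the caliper with the needle between the two long marks, and the job is handed in at about 19.5 s of the 56 s allowed. I picked the glass vial rather than its blue and black look-alikes. I set it down on the sloping seat against the front ledge and let go. Then I slid the jaw shut by its fin in small steps and released it.

**Needle:** it read −1° both before and after I let go of the fin, about 4.9 mm of anvil travel against marks at 3 and 7 mm. The readings while closing went −38°, −12°, −1°, so it never came near the end of the scale. After the arm withdrew, the detector gave −2.5° with weak contrast from the greater distance. The picture shows the needle centred.

**Vial:** its cap appeared within about 5 px, in the enlarged picture, of where an upright vial between the jaws should show.

**Other things:** the dropper bottle, stopper and look-alikes look unmoved, and nothing touches the robot.

**Forces:** the highest reading I saw at the wrist was about 16 N, while closing the jaw.

**Disagreements:** my position model of the caliper was 1 to 2 mm off in the close views. I allowed for that when placing the vial and gripping the fin.

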